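# Load the stamping board into the spring board vice

## Robot

A 6-joint arm with a two-finger parallel gripper is mounted at the origin on a cart in front of the work surface, level with it; the furniture and walls round the work are solid. World frame = base frame: x ahead of the robot, y to its left, z up, the work surface at z = 0. Lengths are in m, angles in rad, forces in N, time in s.
With the tool pointing down it reaches from about 0.4 to 0.825 m from the base axis. Payload 7 kg.
Tool frame: the origin (TCP) lies on the centre line of the jaws, within the pads' length; the fingertips stand 11 mm ahead of it and the grasp point (between the pads) lies 8 mm behind it; z points along the fingers, y is the direction in which the jaws open and shut (so a half turn about z gives the same grasp; the last joint's range is limited). The gripper opens to 88 mm and grips with 3 to 60 N. Pads are 19 mm wide; open, the fingers measure 130 mm over their backs; the gripper's body (78 mm by 193 mm) begins 47 mm behind the grasp point.
Start: joints at [1.49, 0.359, 0.012, 0, -1.224, -0.288], TCP at [0.243, 0.63, 0.238] pointing down, gripper open.
Joint ranges: [-3.07, 3.07], [-1.43, 2.12], [-1.02, 1.25], [-3.03, 1.67], [-3.05, -0], [-3.03, 3.03]. Speed limits (rad/s): [2.39, 2.39, 3.01, 3.14, 3.14, 3.14].

## Interface

Orientations are given as [roll, pitch, yaw] about the fixed x, y, z axes, in that order (R = Rz(yaw) Ry(pitch) Rx(roll)).
In Python, from station import * gives the robot as it stands.
- The arm moves only by the tool play_rows, never from a script. Its argument "targets" is a list of rows, each a list of 7 numbers: the turn, a rotation vector about the world's x, y, z in rad, then the shift along the world's x, y, z in m, then the opening, from 0 (shut) to 1 (fully open). A call has 1 to 12 rows; each row shifts and turns the pose as measured when the row begins; what a row does not reach is not made up. A row lasts 1/8 s, in which the tool goes at most 62.5 mm and 10.7 degrees, less where a joint would pass 70% of its speed; a pose out of reach is approached as far as the arm can. A call is refused whole if a number of a shift passes 0.0625 or a number of a turn 0.188, either way. A call with a gripper value outside its range is refused whole. The fingers move at their own pace and stop on an object; "grip_force" is the grip in N (left out, the last holds). Time passes only in rows, so rows that do not move let the fingers close. It gives the time, the measured TCP pose, the force and the opening at its end, in the units of the state.
- get_state(): the state, without advancing time (a new reading comes with each control period).
- grab_frame(name): name is "scene" or "side" or "wrist"; returns (picture, depth): 420x560x3 uint8, blue, green, red; 420x560 float32, m along the optical axis (not along the pixel's ray), 0 where there is no reading.
- camera_params(name): a dict with "camera_matrix" (3x3 intrinsics, pixels), "extrinsics" (4x4, takes a point from world to camera coordinates); the wrist camera has in their place "hand_eye" (4x4, takes a point from camera to tool coordinates, whose origin is the TCP and whose axes are the flange's). Camera axes: x right, y up, looking along -z (the intrinsics and any distortion apply to the point x, -y, -z); pixel columns grow to the right and rows downward; lengths in m; the calibration is good to about 2 mm. A picture is of the moment at which its call begins: read the wrist's pose just before it. camera_params takes no time and is no camera call.
- job_done(): hands the job in, once; it reports no verdict.
The state is a dict: "t": time; "q": joint angles; "qd": joint speeds; "joint_efforts": joint torques, N m; "eef_pos": TCP position; "ee_rot": TCP orientation; "force": force on the tool from outside, world axes, zero at the start; "moment": the same for the moment, N m; "width": finger opening in m.
Only numpy, scipy, OpenCV 4.12 (cv2) and the standard library are available. Lean on these libraries where they do the work, as an engineer would, in place of code of your own. Each camera call takes 0.05 s, during which the arm holds its last target.

## Task

Load the stamping board into the spring board vice, block upwards: with the board tilted, push one of its short ends under the lip of one sprung jaw, lower the other end past the lip of the opposite jaw while you hold the spring back, then ease it back so that the springs centre it and let go. It must end level, down on the ledges of both jaws, and about in the middle of the jaws' width. Be gentle: never ram a jaw against its end stop or press the board down onto a lip, and leave the other things where they are.

Things in the scene. Friction and masses are not known exactly. Their poses are not given: they have to be found in the camera images.
- board_mid (a point): Centre of the loose stamping board (0.14 to 0.28 kg): plywood 100 (x) x 60 (y) x 8 mm with a wooden block 56 (x) x 40 (y) x 28 mm centred on top, 36 mm high in all; the point is 18 mm above the underside. x along the 100 mm length, z up out of the block. Starts flat on the worktop. Grip the block across its 40 mm width (y).
- vice: Spring board vice, fixed; origin under the centre of its grey bed, 210 (x) x 70 (y) x 12 mm; x along the line of the jaws, away from the robot, z up. The bed carries a head with two facing mirror-image jaws 60 mm wide (y). The head is clamped with its middle up to 12 mm either way along x from the bed's middle (not measured: find it by feel); it does not move.
- vice_seat (a point): Point fixed to the bed, 32 mm above the middle of its underside: the height of the tops of both jaws' ledges, on which the board's underside rests. Over each ledge hangs the jaw's lip: underside 11 mm, flat top 17 mm above the ledge. The groove under the lip is 5 mm deep to an upright back wall.
- vice_far (a point): Point fixed to the bed at x = +47 mm, ledge height: where the far jaw's back wall would stand at rest if the head were in the middle (truly up to 12 mm off). Its lip tip is at 42 and its ledge's inner end at 10 mm from the head's middle. Behind it, at 75 to 87 mm, an end block 15 mm higher than the ledge. This jaw slides outward (+x).
- vice_near (a point): The same for the near jaw, at x = -47 mm; it slides outward to -x. Each jaw has its own spring: yields from 2.5 N, gains 0.8 N per mm, hard stop at 16 mm (15.3 N). To let the board's second end down past the opposite lip push the first jaw back at least 11 mm; aim for 12.5 mm (12.5 N). With the board in both jaws each stands 3 mm back.
- thread_block: wax block 30x46x18 mm, bystander; origin under its centre
- chalk: piece of tailor's chalk 24x45x9 mm, bystander; origin under its centre
- eyelet_tin: round pale tin 62 mm across, 23 mm high, bystander; origin under its centre
- spool_navy: spool of dark blue thread 48x49x32 mm, bystander; origin under its centre
- spool_rust: spool of rust-red thread 50x54x36 mm, bystander; origin under its centre

How it is judged:
On the way:
1. one end of the tilted board is pushed into a sprung jaw (more than 6 N, tilted over 0.08 rad) (contact force between board and vice above 6 N and angle between board_mid's own z axis and vertical above 0.08 rad and z of board_mid in the frame of vice below 0.09 m and horizontal distance between board_mid and vice below 0.045 m), for 0.4 s.
At the end, for the whole second after the job is handed in: The board sits block up under both lips, released and at rest: underside within 2 mm of the ledges, level within 0.03 rad, in line with the vice within 0.06 rad, centre within 8 mm of the vice's centre line (y) and within 15 mm of the bed's middle along x (the head may be 12 mm off) (z of board_mid in the frame of vice between 0.048 and 0.052 m and angle between board_mid's own z axis and vertical below 0.03 rad and angle between the x axis of board_mid and the x axis of vice, either way round below 0.06 rad and x of board_mid in the frame of vice between -0.015 and 0.015 m and y of board_mid in the frame of vice between -0.008 and 0.008 m and linear speed of board below 0.02 m/s); the robot touches nothing.
It fails at once if a jaw is driven onto its end stop (pushed back more than 15.5 of its 16 mm) (value of joint any of jaw_far, jaw_near above 0.0155 m).
It fails at once if the board is forced against the vice with more than 30 N (contact force between board and vice above 30 N).
It fails at once if the robot itself presses on the vice with more than 10 N (contact force between the arm and vice above 10 N).
It fails at once if the fingers press on the vice with more than 10 N (contact force between the fingers and vice above 10 N).
It fails at once if a bystander is moved more than 30 mm (distance of any of thread_block, chalk, eyelet_tin, spool_navy, spool_rust from where it was at the start of the episode above 0.03 m).
It also fails if it takes over 58 s, if anything falls off the work surface, if the arm or the gripper's body presses on something with over 40 N, if the wrist force passes 120 N, or if a joint passes its speed limit or range.

## Working session

There is one attempt and no reset: what is moved stays moved. The work goes in short steps, Python scripts to look and compute and a tool call to move; the robot and the scene stay as the last step left them, time stands still between calls to the robot, and variables do not carry over. Pictures are saved under pics/ and viewed, and the job is handed in when it is done.

Besides the shell and the picture viewer there is one more tool, called by a JSON object that holds its "method" and its "body", one argument or row to a line. play_rows: Moves the arm, as the interface text tells. Its arguments: {"type":"object","properties":{"targets":{"type":"array","items":{"type":"array","items":{"type":"number"}}},"grip_force":{"type":"number"}},"required":["targets"]}

```bash
ls; mkdir -p pics; python3 - <<'E'
from station import *
import cv2,numpy as np
s=get_state();print(s)
for n in ("scene","side"):
    im,d=grab_frame(n);cv2.imwrite(f"pics/{n}0.png",im);np.save(f"pics/{n}0.npy",d)
    p=camera_params(n);print(n,p)
print(camera_params("wrist"))
E
```

```text
pics
{'t': 0.0, 'q': array([ 1.49010455e+00,  3.59375787e-01,  1.10677596e-02, -3.58095872e-04,
       -1.22410537e+00, -2.88083145e-01]), 'qd': array([ 0.00078198, -0.00210675,  0.0012617 , -0.00160844,  0.00066364,
        0.00144465]), 'joint_efforts': array([-1.05288764e-03, -5.82715452e+01,  2.93061000e+01,  6.99717566e+00,
        6.90771107e-03, -1.56751439e-04]), 'eef_pos': array([0.24318117, 0.62916701, 0.2366323 ]), 'ee_rot': array([ 3.13994657e+00, -1.36718743e-04, -3.68896758e-01]), 'force': array([-0.14110958,  0.40904596,  0.44585913]), 'moment': array([0.02032647, 0.02420213, 0.03687903]), 'width': 0.0879490349724229}
scene {'camera_matrix': array([[385.45312898,   0.        , 280.70989313],
       [  0.        , 385.45312898, 208.58146841],
       [  0.        ,   0.        ,   1.        ]]), 'extrinsics': array([[ 0.79795948, -0.60246023,  0.01738793, -0.38393107],
       [ 0.41993311,  0.57643356,  0.7009854 , -0.27869326],
       [-0.43233881, -0.55205618,  0.71296363, -0.64075467],
       [ 0.        ,  0.        ,  0.        ,  1.        ]])}
side {'camera_matrix
[... 244 characters left out ...]
32038075, -0.48697577,  0.81253356, -0.19009455],
       [-0.44460489,  0.68010233,  0.58291278, -0.69530957],
       [ 0.        ,  0.        ,  0.        ,  1.        ]])}
{'camera_matrix': array([[331.91399575,   0.        , 277.66748555],
       [  0.        , 331.91399575, 208.59045512],
       [  0.        ,   0.        ,   1.        ]]), 'hand_eye': array([[-8.76178180e-05,  9.68101367e-01,  2.50558845e-01,
         6.61604153e-02],
       [ 9.99999117e-01,  4.17154852e-04, -1.26210049e-03,
         3.53514257e-04],
       [-1.32636305e-03,  2.50558513e-01, -9.68100549e-01,
        -1.47530485e-01],
       [ 0.00000000e+00,  0.00000000e+00,  0.00000000e+00,
         1.00000000e+00]])}
```

View pics/scene0.png

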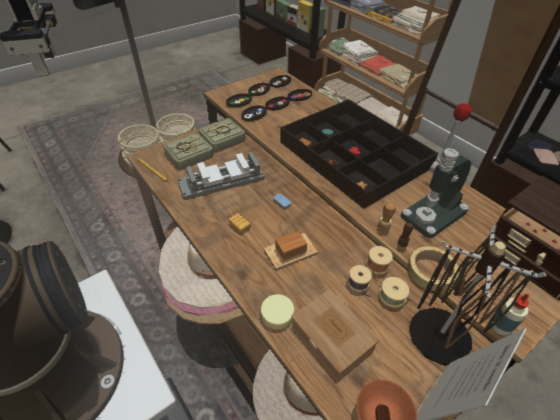

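View pics/side0.png

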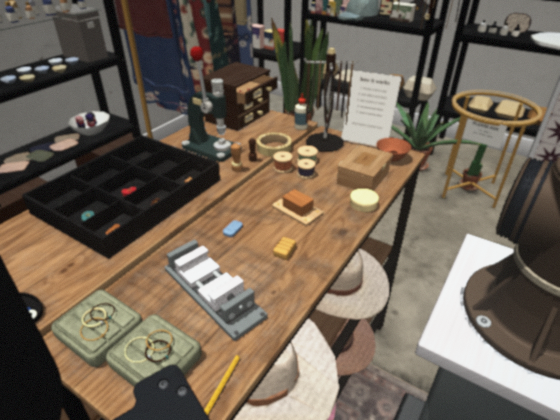

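The scene view shows the vice at (222,178), the board at (291,248), chalk (blue) at (282,201) and the wax block at (240,223). The side view shows the vice at (213,285) and the board at (298,206). I'll zoom in on both.

```bash
cat > h.py <<'E'
from station import *
import cv2,numpy as np
from scipy.spatial.transform import Rotation as Ro
def cam(n,s=None):
    p=camera_params(n);K=p["camera_matrix"]
    if n=="wrist":
        T=np.eye(4);T[:3,:3]=Ro.from_euler("xyz",s["ee_rot"]).as_matrix();T[:3,3]=s["eef_pos"]
        W=T@p["hand_eye"]
    else: W=np.linalg.inv(p["extrinsics"])
    return K,W   # W cam->world
def ray(n,u,v,s=None):
    K,W=cam(n,s);x=(u-K[0,2])/K[0,0];y=(v-K[1,2])/K[1,1]
    return W[:3,3],W[:3,:3]@np.array([x,-y,-1.])
def onz(n,u,v,z,s=None):
    o,d=ray(n,u,v,s);return o+d*(z-o[2])/d[2]
def cloud(n,D,s=None):
    K,W=cam(n,s);v,u=np.mgrid[:D.shape[0],:D.shape[1]]
    P=np.stack([(u-K[0,2])/K[0,0]*D,-(v-K[1,2])/K[1,1]*D,-D],-1)
    return P@W[:3,:3].T+W[:3,3]
def proj(n,P,s=None):
    K,W=cam(n,s);c=(np.atleast_2d(P)-W[:3,3])@W[:3,:3]
    return np.stack([K[0,0]*c[:,0]/-c[:,2]+K[0,2],-K[1,1]*c[:,1]/-c[:,2]+K[1,2]],1)
E
python3 - <<'E'
from h import *
a=cv2.imread("pics/scene0.png");b=cv2.imread("pics/side0.png")
cv2.imwrite("pics/cs.png",cv2.resize(a[135:275,160:335],None,fx=4.5,fy=4.2,interpolation=cv2.INTER_CUBIC)[:600,:800])
cv2.imwrite("pics/cd.png",cv2.resize(b[170:340,150:340],None,fx=4,fy=3.5,interpolation=cv2.INTER_CUBIC))
for n,im,pts in(("scene",a,[(222,178),(291,248),(282,201),(240,223)]),("side",b,[(213,285),(298,206)])):
    C=cloud(n,np.load(f"pics/{n}0.npy"))
    for u,v in pts: print(n,u,v,C[v,u].round(3),onz(n,u,v,0.0).round(3))
E
```

```text
scene 222 178 [0.473 0.231 0.032] [0.49  0.264 0.   ]
scene 291 248 [ 0.471 -0.047  0.039] [ 0.491 -0.024  0.   ]
scene 282 201 [0.557 0.096 0.011] [0.564 0.105 0.   ]
scene 240 223 [0.433 0.087 0.021] [0.442 0.104 0.   ]
side 213 285 [0.471 0.263 0.033] [0.494 0.24  0.   ]
side 298 206 [ 0.468 -0.011  0.032] [ 0.49  -0.048  0.   ]
```

View pics/cs.png

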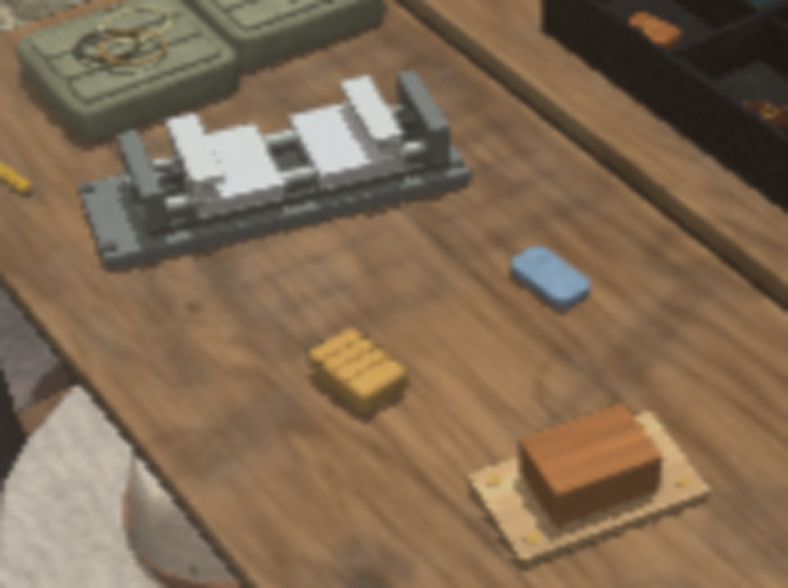

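View pics/cd.png

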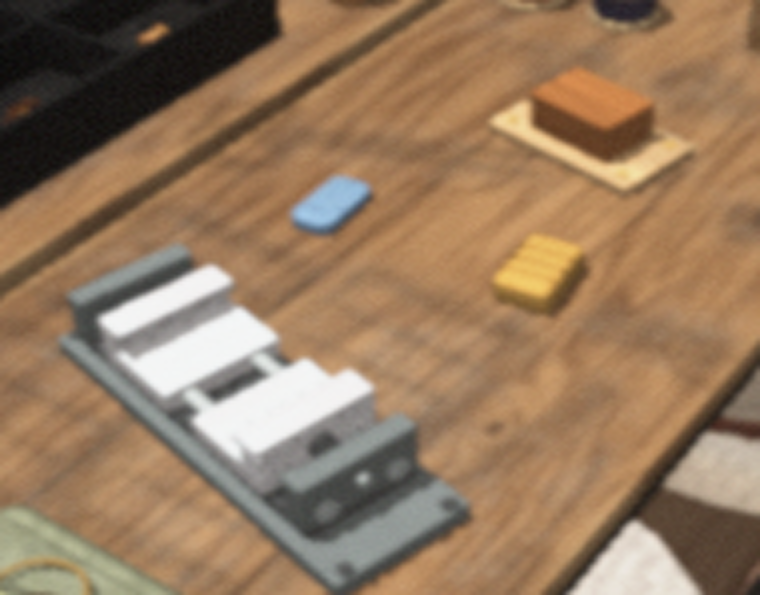

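{"method": "play_rows", "body": {
  "targets": [
    [0,0,0.05,0.03,-0.05,0.01,1],
    [0,0,0.05,0.03,-0.05,0.01,1],
    [0,0,0.05,0.03,-0.05,0.01,1],
    [0,0,0.05,0.03,-0.05,0.01,1],
    [0,0,0.05,0.03,-0.05,0.01,1],
    [0,0,0.05,0.03,-0.05,0.01,1],
    [0,0,0.05,0.03,-0.05,0.01,1],
    [0,0,0,0,0,0,1]
  ]
}}

```text
t: 1.1
eef_pos: [0.456, 0.2666, 0.3044]
ee_rot: [3.133, -0.0, -0.005]
force: [0.1, 0.2, -0.6]
width: 0.0876
```

```bash
python3 - <<'E'
from h import *
s=get_state();im,d=grab_frame("wrist");np.save("pics/w1.npy",d);cv2.imwrite("pics/w1.png",im)
import pickle;pickle.dump(s,open("pics/w1.pkl","wb"));print(s['t'],s['eef_pos'],s['ee_rot'],s['q'])
E
```

```text
1.1 [0.45599235 0.26661061 0.3044147 ] [ 3.13336647e+00 -4.71973061e-04 -5.23912961e-03] [ 0.90472439  0.07955311 -0.20038771  0.00563126 -1.29706444  0.65929176]
```

View pics/w1.png

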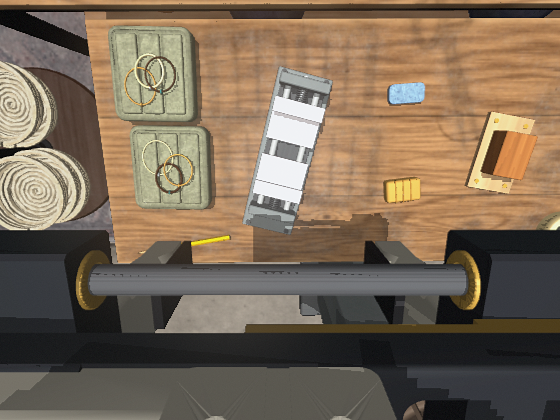

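The wrist view shows the whole vice (corners near 280,67 / 331,78 / 292,233 / 244,222) and the board at about (503,150). Next I'll enlarge and measure.

```bash
python3 - <<'E'
from h import *
im=cv2.imread("pics/w1.png")
cv2.imwrite("pics/w1v.png",cv2.resize(im[55:245,230:350],None,fx=3.1,fy=3.1,interpolation=cv2.INTER_CUBIC))
cv2.imwrite("pics/w1b.png",cv2.resize(im[100:205,455:555],None,fx=5.5,fy=5.5,interpolation=cv2.INTER_CUBIC))
E
```

```text
(no output)
```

View pics/w1v.png

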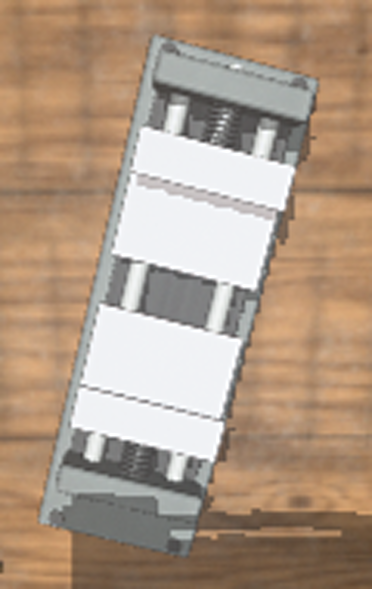

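View pics/w1b.png

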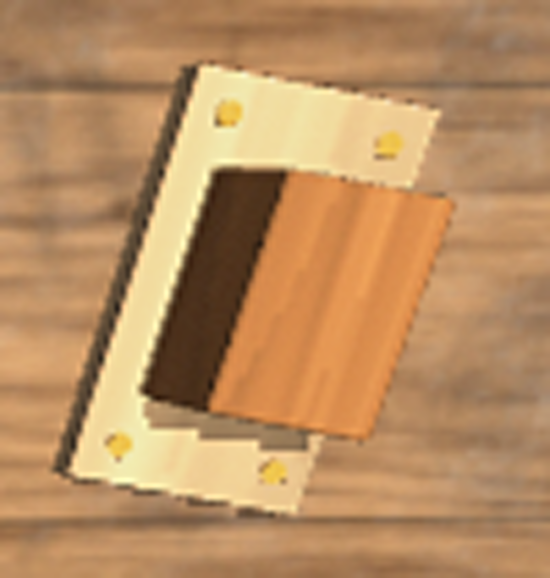

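```bash
cat > m.py <<'E'
from h import *
import pickle
s=pickle.load(open("pics/w1.pkl","rb"))
def V(pts,z,k=3.1,o=(230,55)): return np.array([onz("wrist",o[0]+(x+.5)/k-.5,o[1]+(y+.5)/k-.5,z,s) for x,y in pts])
def rep(n,P):
    c=P.mean(0);L=np.linalg.norm(np.roll(P,-1,0)-P,axis=1)
    a=(P[0]+P[1]-P[2]-P[3]);print(n,c.round(4),"edges",L.round(4),"ang",np.arctan2(a[1],a[0]).round(4));return c,np.arctan2(a[1],a[0])
vc,va=rep("vice",V([(153,36),(319,80),(187,555),(40,522)],.012))
rep("boardtop",V([(200,65),(440,108),(298,515),(68,474)],.008,5.5,(455,100)))
rep("block",V([(288,172),(456,203),(368,440),(210,411)],.036,5.5,(455,100)))
u=np.array([np.cos(va),np.sin(va)]);w=np.array([-u[1],u[0]])
for n,p,z in(("farlip",[(133,172),(275,213)],.049),("farledge",[(112,254),(250,290)],.032),("nearledge",[(100,303),(245,340)],.032),("nearlip",[(82,385),(226,421)],.049),("farend",[(155,85),(305,123)],.047),("nearback",[(60,490),(205,500)],.047)):
    q=V(p,z)[:,:2]-vc[:2];print(n,(q@u).round(4),(q@w).round(4))
E
python3 m.py
python3 - <<'E'
from h import *
# other cameras: vice bed top corners, board
def cs(x,y):return 160+(x+.5)/4.5-.5,135+(y+.5)/4.2-.5
def cd(x,y):return 150+(x+.5)/4-.5,170+(y+.5)/3.5-.5
for n,f,pts,z in(("scene",cs,[(82,187),(107,258),(468,172)],.012),("side",cd,[(62,338),(340,580),(470,503)],.012),
  ("scene",cs,[(470,475),(525,553),(708,490),(650,412)],.008),("scene",cs,[(520,450),(555,515),(662,462),(628,407)],.036),
  ("side",cd,[(490,122),(625,188),(693,150)],.008),("side",cd,[(532,95),(612,140),(652,100),(577,68)],.036)):
    P=np.array([onz(n,*f(*p),z) for p in pts]);print(n,z,P.round(4).tolist(),((P[0]+P[2])/2).round(4))
E
```

```text
vice [0.4804 0.2539 0.012 ] edges [0.0688 0.2075 0.0676 0.2079] ang -0.2521
boardtop [ 0.4807 -0.033   0.008 ] edges [0.0595 0.0996 0.0602 0.099 ] ang -0.176
block [ 0.4805 -0.0328  0.036 ] edges [0.0397 0.0546 0.0386 0.0544] ang -0.1776
farlip [0.0501 0.0488] [ 0.0291 -0.0268]
farledge [0.0182 0.0179] [ 0.0299 -0.0274]
nearledge [-0.0018 -0.002 ] [ 0.0301 -0.0308]
nearlip [-0.0332 -0.0334] [ 0.0292 -0.0298]
farend [0.0822 0.083 ] [ 0.0287 -0.029 ]
nearback [-0.0778 -0.0676] [ 0.0281 -0.0304]
scene 0.012 [[0.3913, 0.3129, 0.012], [0.3741, 0.2489, 0.012], [0.5748, 0.1972, 0.012]] [0.483 0.255 0.012]
side 0.012 [[0.5894, 0.2607, 0.012], [0.3898, 0.3103, 0.012], [0.3718, 0.2475, 0.012]] [0.4806 0.2541 0.012 ]
scene 0.008 [[0.4409, 0.0065, 0.008], [0.433, -0.0483, 0.008], [0.5265, -0.0684, 0.008], [0.5377, -0.0115, 0.008]] [ 0.4837 -0.031   0.008 ]
scene 0.036 [[0.4561, -0.0128, 0.036], [0.4448, -0.0546, 0.036], [0.5045, -0.0578, 0.036], [0.5145, -0.0204, 0.036]] [ 0.4803 -0.0353  0.036 ]
side 0.008 [[0.5351, -0.0121, 0.008], [0.4388, 0.0049, 0.008], [0.4268, -0.048, 0.008]] [ 0.481  -0.0301  0.008 ]
side 0.036 [[0.5104, -0.0163, 0.036], [0.4507, 0.0002, 0.036], [0.4535, -0.0473, 0.036], [0.5056, -0.0553, 0.036]] [ 0.482  -0.0318  0.036 ]
```

Three views agree: the vice bed centre is at (0.481, 0.254), yaw −0.252. The head is offset about +8 mm. The board is at (0.481, −0.0325), yaw −0.177. Moving above the board.

{"method": "play_rows", "body": {
  "targets": [
    [0,0,-0.03,0.004,-0.05,-0.015,1],
    [0,0,-0.03,0.004,-0.05,-0.015,1],
    [0,0,-0.03,0.004,-0.05,-0.015,1],
    [0,0,-0.03,0.004,-0.05,-0.015,1],
    [0,0,-0.03,0.004,-0.05,-0.02,1],
    [0,0,-0.02,0.004,-0.05,-0.02,1],
    [0,0,0,0,0,-0.03,1],
    [0,0,0,0,0,-0.02,1],
    [0,0,0,0,0,0,1]
  ]
}}

```text
t: 2.28
eef_pos: [0.4763, -0.0332, 0.1456]
ee_rot: [3.132, 0.006, -0.174]
force: [0.9, 0.2, 1.2]
width: 0.0878
```

```bash
python3 - <<'E'
from h import *
s=get_state();im,d=grab_frame("wrist");cv2.imwrite("pics/w2.png",im)
import pickle;pickle.dump(s,open("pics/w2.pkl","wb"));print(s['t'],s['eef_pos'],s['ee_rot'],s['q'])
E
```

```text
2.275 [ 0.47625782 -0.03319783  0.14556135] [ 3.1323194   0.00557366 -0.17432641] [ 0.34823761  0.1214892  -0.53890485  0.00660432 -0.91987088  1.04423155]
```

View pics/w2.png

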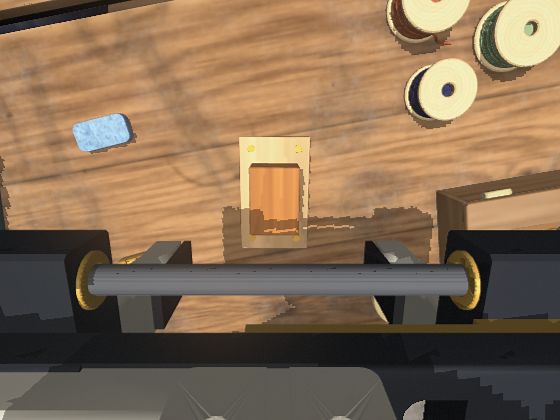

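The board lies at (239,137)–(310,138)–(306,248)–(241,247), square to the tool and with its near end visible; the block top's far end is near row 167.

```bash
python3 - <<'E'
from h import *
import pickle
s=pickle.load(open("pics/w2.pkl","rb"))
for pts,z in(([(239,137),(310,138),(306,248),(241,247)],.008),([(250,167),(299,167)],.036)):
    P=np.array([onz("wrist",u,v,z,s) for u,v in pts]);print(P.round(4).tolist(),P.mean(0).round(4))
    if len(P)==4:
        print(np.linalg.norm(np.roll(P,-1,0)-P,axis=1)); a=P[0]+P[1]-P[2]-P[3];print(np.arctan2(a[1],a[0]))
E
```

```text
[[0.5344, -0.0124, 0.008], [0.5232, -0.0709, 0.008], [0.4261, -0.0526, 0.008], [0.4377, 0.0058, 0.008]] [ 0.4804 -0.0325  0.008 ]
[0.05962016 0.09880991 0.0595303  0.09843498]
-0.18607962175640277
[[0.5115, -0.0192, 0.036], [0.5048, -0.0565, 0.036]] [ 0.5081 -0.0379  0.036 ]
```

{"method": "play_rows", "body": {
  "targets": [
    [0.009,-0.005,-0.006,0.004,0.0005,-0.03,1],
    [0,0,0,0,0,-0.03,1],
    [0,0,0,0,0,-0.03,1],
    [0,0,0,0,0,-0.02,1],
    [0,0,0,0,0,-0.008,1],
    [0,0,0,0,0,0,1]
  ]
}}

```text
t: 3.08
eef_pos: [0.4873, -0.0266, 0.0318]
ee_rot: [-3.136, -0.01, -0.172]
force: [-0.2, -1.0, 0.6]
width: 0.0876
```

{"method": "play_rows", "body": {
  "targets": [
    [-0.006,0.01,-0.008,-0.0065,-0.006,-0.005,1],
    [0,0,0,0,0,0,1],
    [0,0,0,0,0,0,1]
  ]
}}

```text
t: 3.45
eef_pos: [0.4818, -0.0324, 0.0286]
ee_rot: [3.141, -0.004, -0.18]
force: [-0.5, 0.7, 0.8]
width: 0.0878
```

{"method": "play_rows", "body": {
  "targets": [
    [0,0.004,0,-0.001,0,-0.0065,1],
    [0,0,0,0,0,0,1],
    [0,0,0,0,0,0,1]
  ]
}}

```text
t: 3.82
eef_pos: [0.481, -0.0324, 0.022]
ee_rot: [3.141, -0.0, -0.18]
force: [-0.7, -0.1, -0.5]
width: 0.0873
```

{"method": "play_rows", "body": {
  "targets": [
    [0,0,0,0,0,0,0.4],
    [0,0,0,0,0,0,0.4],
    [0,0,0,0,0,0,0.4],
    [0,0,0,0,0,0,0.4],
    [0,0,0,0,0,0,0.4],
    [0,0,0,0,0,0,0.4]
  ],
  "grip_force": 50
}}

```text
t: 4.58
eef_pos: [0.4811, -0.0323, 0.0221]
ee_rot: [3.141, -0.001, -0.18]
force: [-0.4, 0.8, -1.1]
width: 0.04
```

{"method": "play_rows", "body": {
  "targets": [
    [0,0,0,0,0,0,0],
    [0,0,0,0,0,0,0],
    [0,0,0,0,0,0.02,0],
    [0,0,0,0,0,0.03,0],
    [0,0,0,0,0,0.03,0],
    [0,0,0,0,0,0.03,0],
    [0,0,0,0,0,0,0]
  ]
}}

```text
t: 5.45
eef_pos: [0.479, -0.0328, 0.134]
ee_rot: [3.139, 0.003, -0.181]
force: [0.3, 0.2, -0.9]
width: 0.0398
```

```bash
python3 - <<'E'
from h import *
s=get_state();im,d=grab_frame("wrist");cv2.imwrite("pics/w3.png",im)
import pickle;pickle.dump(s,open("pics/w3.pkl","wb"));print(s['t'],s['eef_pos'],s['ee_rot'],s['width'],s['force'],s['moment'])
im,d=grab_frame("side");cv2.imwrite("pics/s3.png",cv2.resize(im[100:300,200:460],None,fx=3,fy=3))
E
```

```text
5.45 [ 0.47903138 -0.03279482  0.13401613] [ 3.13906136  0.00319321 -0.18099774] 0.03976751875848768 [ 0.32816585  0.23756546 -0.92405824] [-0.07419465 -0.04805192 -0.00864944]
```

View pics/w3.png

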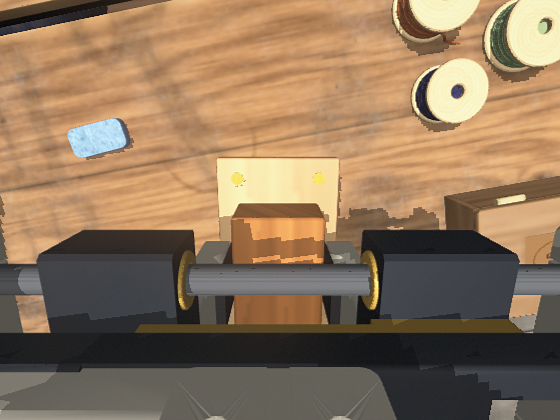

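View pics/s3.png

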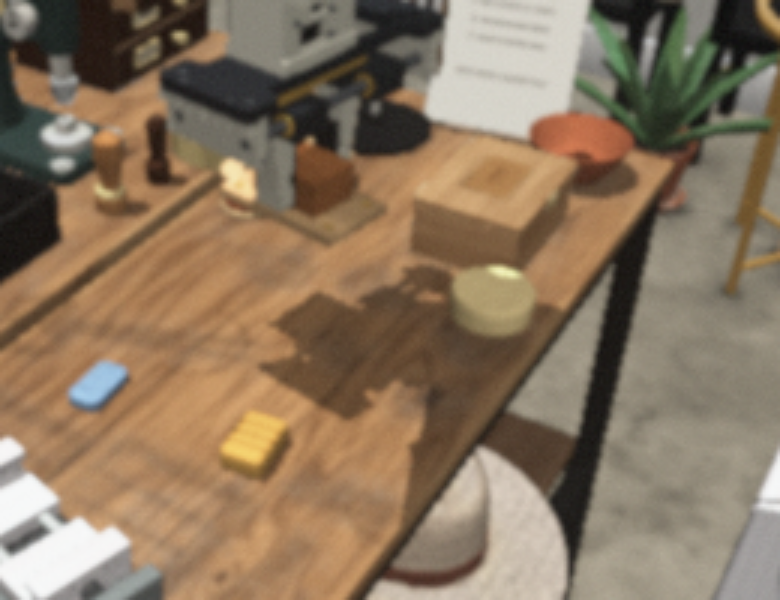

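The board is held squarely; the far ply edge runs (217,158)–(339,158).

```bash
python3 - <<'E'
from h import *
import pickle
s=pickle.load(open("pics/w3.pkl","rb"))
R=Ro.from_euler("xyz",s["ee_rot"]).as_matrix()
P=np.array([onz("wrist",u,v,.120,s) for u,v in[(217,157.5),(339,157.5)]]);print(((P-s["eef_pos"])@R).round(4), np.linalg.norm(P[0]-P[1]))
E
```

```text
[[ 0.0498 -0.0289  0.0138]
 [ 0.0498  0.03    0.0139]] 0.05892754545100616
```

{"method": "play_rows", "body": {
  "targets": [
    [0,0,-0.012,0,0.04,0.002,0],
    [0,0,-0.012,0,0.05,0.002,0],
    [0,0,-0.012,0,0.05,0,0],
    [0,0,-0.012,0,0.05,0,0],
    [0,0,-0.012,0,0.05,0,0],
    [0.02,0.078,-0.011,0,0.03,0,0],
    [0.02,0.077,0,0,0.01,0,0],
    [0.02,0.077,0,0,0,0,0],
    [0,0,0,0,0,0,0]
  ]
}}

```text
t: 6.68
eef_pos: [0.469, 0.253, 0.1224]
ee_rot: [3.121, 0.269, -0.258]
force: [0.1, 0.1, -2.9]
width: 0.0397
```

```bash
cat > g.py <<'E'
from h import *
import sys
def goal(Xf,zf,th,C=(.481,.254),yaw=-.252,dy=0.):
    """Xf: far bottom corner x in vice (m), zf height above ledge"""
    c,s_=np.cos(th),np.sin(th)
    X=Xf-.050*c+.022*s_; z=.032+zf+.050*s_+.022*c
    u=np.array([np.cos(yaw),np.sin(yaw)]);w=np.array([-u[1],u[0]])
    p=np.r_[np.array(C)+X*u+dy*w,z]
    R=Ro.from_euler("z",yaw)*Ro.from_euler("y",th)*Ro.from_euler("x",np.pi)
    s=get_state();Rc=Ro.from_euler("xyz",s["ee_rot"])
    d=s["eef_pos"]-np.r_[C,0];Rb=(Ro.from_euler("z",-yaw)*Rc*Ro.from_euler("x",-np.pi)).as_matrix()
    tn=np.arctan2(Rb[0,2],Rb[2,2]);X0=d[:2]@u
    f=s["force"]
    print("t",s["t"],"now th %.4f Xf %.4f zf %.4f dy %.4f w %.4f"%(tn,X0+.05*np.cos(tn)-.022*np.sin(tn),d[2]-.032-.05*np.sin(tn)-.022*np.cos(tn),d[:2]@w,s["width"]),
      "Fu %.2f Fw %.2f Fz %.2f"%(f[:2]@u,f[:2]@w,f[2]),"M",s["moment"].round(2))
    print("rot",(R*Rc.inv()).as_rotvec().round(4),"shift",(p-s["eef_pos"]).round(4))
goal(*map(float,sys.argv[1:4]))
E
python3 g.py .043 .03 .24
```

```text
t 6.675 now th 0.2689 Xf 0.0310 zf 0.0559 dy -0.0040 w 0.0397 Fu 0.08 Fw 0.12 Fz -2.95 M [-0.2  -1.05  0.04]
rot [ 0.0122 -0.0329  0.0009] shift [ 0.0117  0.0011 -0.0272]
```

{"method": "play_rows", "body": {
  "targets": [
    [0.012,-0.033,0.001,0.0117,0.001,-0.015,0],
    [0,0,0,0,0,-0.01,0],
    [0,0,0,0,0,0,0],
    [0,0,0,0,0,0,0]
  ]
}}

```text
t: 7.18
eef_pos: [0.4788, 0.2525, 0.0945]
ee_rot: [3.137, 0.24, -0.254]
force: [0.1, -0.3, -1.4]
width: 0.0396
```

```bash
python3 g.py .043 .001 .24; python3 - <<'E'
from h import *
import pickle
s=get_state();im,d=grab_frame("wrist");cv2.imwrite("pics/w4.png",im);pickle.dump(s,open("pics/w4.pkl","wb"))
im,d=grab_frame("side");cv2.imwrite("pics/s4.png",cv2.resize(im[200:340,130:320],None,fx=4,fy=4,interpolation=cv2.INTER_CUBIC))
E
```

```text
t 7.175 now th 0.2396 Xf 0.0416 zf 0.0292 dy -0.0020 w 0.0396 Fu 0.20 Fw -0.29 Fz -1.44 M [-0.24 -0.92 -0.02]
rot [ 0.0046 -0.0007  0.0008] shift [ 0.0019  0.0016 -0.0282]
```

View pics/w4.png

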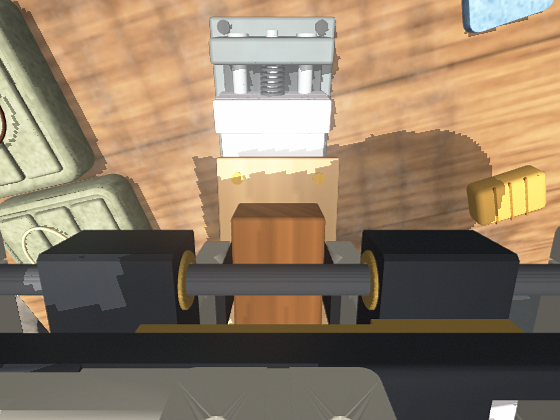

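View pics/s4.png

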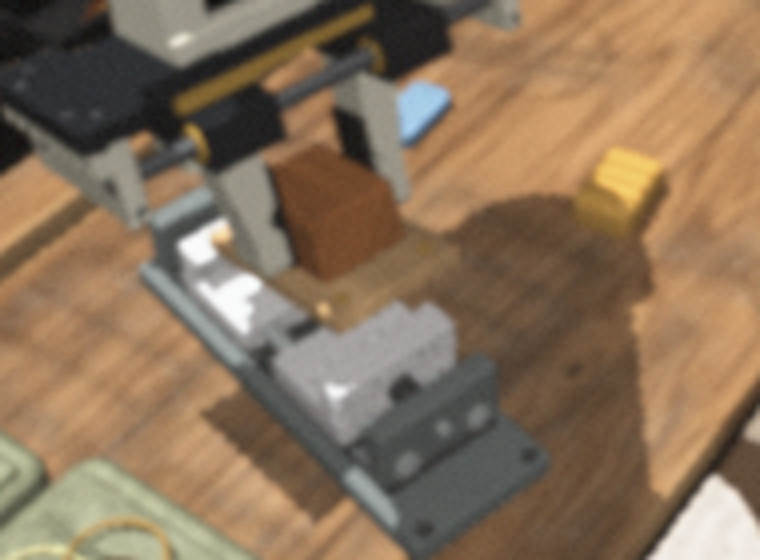

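The wrist view shows the far jaw straight ahead (lip top about rows 97–132, cols 213–331). The board's far edge is at row 157, cols 218–338. I'll check the lateral offset and yaw.

```bash
python3 - <<'E'
from h import *
import pickle
s=pickle.load(open("pics/w4.pkl","rb"));yaw=-.252
u=np.array([np.cos(yaw),np.sin(yaw)]);w=np.array([-u[1],u[0]])
def f(n,pts,z):
    P=np.array([onz("wrist",a,b,z,s)[:2] for a,b in pts])-[.481,.254];print(n,(P@u).round(4),(P@w).round(4))
im=cv2.imread("pics/w4.png");cv2.imwrite("pics/w4c.png",cv2.resize(im[10:170,195:350],None,fx=3.7,fy=3.7,interpolation=cv2.INTER_CUBIC))
f("lip back",[(213,98),(331,98)],.049);f("lip front",[(216,132),(327,132)],.049);f("end front",[(210,63),(333,63)],.047)
f("bed back",[(209,17),(334,17)],.012)
f("board",[(218,157.5),(338,157.5)],.032+.029+.0078)
E
```

```text
lip back [0.0675 0.0674] [ 0.0297 -0.0295]
lip front [0.0503 0.0501] [ 0.0297 -0.0287]
end front [0.0834 0.0833] [ 0.03   -0.0296]
bed back [0.1038 0.1037] [ 0.0346 -0.0339]
board [0.0432 0.0431] [ 0.0262 -0.0318]
```

View pics/w4c.png

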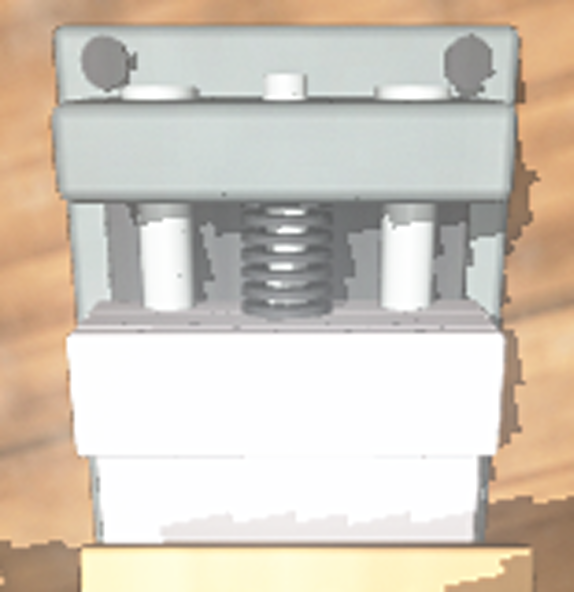

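{"method": "play_rows", "body": {
  "targets": [
    [0.0045,0,0.001,0.002,0.002,-0.008,0],
    [0,0,0,0,0,-0.008,0],
    [0,0,0,0,0,-0.006,0],
    [0,0,0,0,0,0,0],
    [0,0,0,0,0,0,0]
  ]
}}

```text
t: 7.9
eef_pos: [0.4812, 0.2549, 0.0714]
ee_rot: [-3.141, 0.24, -0.252]
force: [0.0, 0.1, -0.7]
width: 0.0397
```

```bash
python3 g.py .043 .001 .24
```

```text
t 7.9 now th 0.2402 Xf 0.0433 zf 0.0062 dy 0.0010 w 0.0397 Fu -0.01 Fw 0.11 Fz -0.71 M [-0.23 -0.86 -0.02]
rot [-0.001   0.0001 -0.0002] shift [-0.0005 -0.0009 -0.0052]
```

{"method": "play_rows", "body": {
  "targets": [
    [0,0,0,-0.0005,-0.0005,-0.003,0],
    [0,0,0,0,0,-0.0022,0],
    [0,0,0,0,0,0,0],
    [0,0,0,0,0,0,0]
  ]
}}

```text
t: 8.4
eef_pos: [0.4809, 0.2545, 0.0663]
ee_rot: [-3.14, 0.24, -0.251]
force: [-0.3, -0.2, -1.2]
width: 0.0396
```

```bash
python3 g.py .043 .001 .24;python3 - <<'E'
from h import *
im,d=grab_frame("side");cv2.imwrite("pics/s5.png",cv2.resize(im[200:340,130:320],None,fx=4,fy=4,interpolation=cv2.INTER_CUBIC))
E
```

```text
t 8.4 now th 0.2397 Xf 0.0431 zf 0.0010 dy 0.0005 w 0.0396 Fu -0.26 Fw -0.23 Fz -1.17 M [-0.2  -0.91 -0.05]
rot [-0.0015  0.0007 -0.0003] shift [-0.0002 -0.0004 -0.    ]
```

View pics/s5.png

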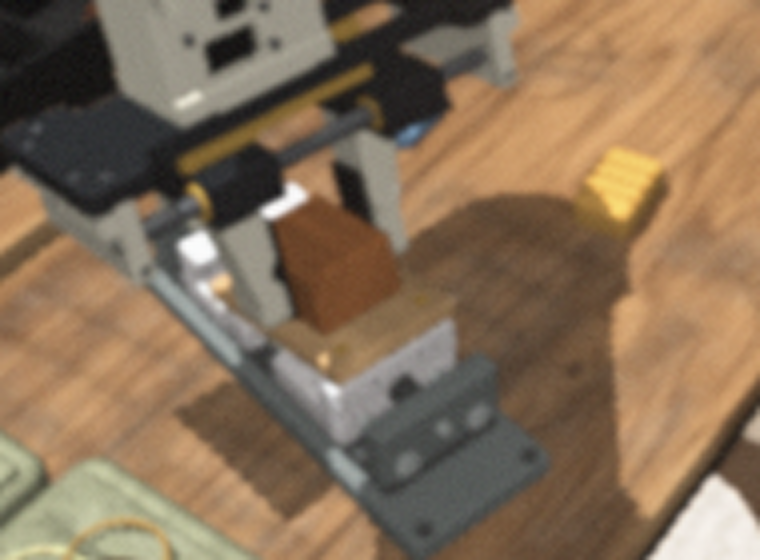

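No contact yet: the near end is above the near lip and the far end is low in front of the far lip. Sliding in.

{"method": "play_rows", "body": {
  "targets": [
    [0,0,0,0.0029,-0.0008,0,0],
    [0,0,0,0.0029,-0.0008,0,0],
    [0,0,0,0.0019,-0.0005,0,0],
    [0,0,0,0,0,0,0]
  ]
}}

```text
t: 8.95
eef_pos: [0.4894, 0.2523, 0.0664]
ee_rot: [-3.14, 0.239, -0.251]
force: [-0.2, -1.0, -1.6]
width: 0.0398
```

```bash
python3 g.py .054 .001 .24
```

```text
t 8.95 now th 0.2394 Xf 0.0519 zf 0.0012 dy 0.0005 w 0.0398 Fu 0.06 Fw -1.03 Fz -1.59 M [-0.23 -0.88  0.  ]
rot [-0.0016  0.0011 -0.0002] shift [ 0.002  -0.001  -0.0002]
```

{"method": "play_rows", "body": {
  "targets": [
    [-0.0015,0.001,0,0.0019,-0.0005,0,0],
    [0,0,0,0.001,-0.0002,0,0],
    [0,0,0,0,0,0,0]
  ]
}}

```text
t: 9.32
eef_pos: [0.4911, 0.2517, 0.0663]
ee_rot: [3.141, 0.242, -0.252]
force: [-2.4, 1.5, 0.3]
width: 0.0397
```

```bash
python3 g.py .054 .001 .24
```

```text
t 9.325 now th 0.2423 Xf 0.0536 zf 0.0010 dy 0.0003 w 0.0397 Fu -2.68 Fw 0.84 Fz 0.35 M [ 0.23  0.19 -0.01]
rot [-0.0001 -0.0024 -0.0001] shift [ 0.0002 -0.0004 -0.0001]
```

Contact at Xf = 53.6 mm (2.7 N), where predicted. Pushing the spring back.

{"method": "play_rows", "body": {
  "targets": [
    [0,0,0,0.0029,-0.0008,0,0],
    [0,0,0,0.0029,-0.0008,0,0],
    [0,0,0,0,0,0,0]
  ]
}}

```text
t: 9.7
eef_pos: [0.4951, 0.2506, 0.0664]
ee_rot: [3.141, 0.246, -0.252]
force: [-5.6, 2.6, 1.1]
width: 0.0397
```

```bash
python3 g.py .0661 .001 .24
```

```text
t 9.7 now th 0.2459 Xf 0.0576 zf 0.0009 dy 0.0002 w 0.0397 Fu -6.04 Fw 1.17 Fz 1.14 M [ 0.88  1.3  -0.11]
rot [-0.0005 -0.006  -0.0004] shift [ 0.0079 -0.0023 -0.0001]
```

{"method": "play_rows", "body": {
  "targets": [
    [-0.001,-0.005,0,0.0029,-0.0008,0,0],
    [0,0,0,0.0029,-0.0008,0,0],
    [0,0,0,0,0,0,0]
  ]
}}

```text
t: 10.07
eef_pos: [0.4975, 0.2499, 0.0662]
ee_rot: [3.14, 0.247, -0.252]
force: [-6.4, 3.9, 2.9]
width: 0.0396
```

```bash
python3 g.py .0661 .001 .24
```

```text
t 10.075 now th 0.2473 Xf 0.0601 zf 0.0007 dy 0.0002 w 0.0396 Fu -7.13 Fw 2.16 Fz 2.92 M [ 1.15  1.99 -0.09]
rot [-0.0004 -0.0075 -0.0004] shift [ 0.0056 -0.0016  0.    ]
```

{"method": "play_rows", "body": {
  "targets": [
    [-0.002,-0.007,0,0.0034,-0.0009,0,0],
    [-0.001,-0.003,0,0.0034,-0.0009,0,0],
    [-0.001,-0.003,0,0.0024,-0.0006,0,0]
  ]
}}

```text
t: 10.45
eef_pos: [0.5014, 0.2489, 0.066]
ee_rot: [3.138, 0.243, -0.252]
force: [-9.6, 5.0, 3.5]
width: 0.0394
```

```bash
python3 g.py .0661 .001 .24
```

```text
t 10.45 now th 0.2431 Xf 0.0642 zf 0.0006 dy 0.0001 w 0.0394 Fu -10.57 Fw 2.47 Fz 3.47 M [ 1.79  3.27 -0.1 ]
rot [ 0.0026 -0.0038 -0.0004] shift [ 0.0017 -0.0006  0.0003]
```

{"method": "play_rows", "body": {
  "targets": [
    [0.001,-0.005,0,0.0032,-0.0009,0.0002,0],
    [0,-0.003,0,0.0025,-0.0006,0.0002,0]
  ]
}}

```text
t: 10.7
eef_pos: [0.5025, 0.2485, 0.066]
ee_rot: [3.14, 0.244, -0.252]
force: [-12.7, 5.7, 3.1]
width: 0.0399
```

```bash
python3 g.py .0661 .001 .24;python3 - <<'E'
from h import *
im,d=grab_frame("side");cv2.imwrite("pics/s6.png",cv2.resize(im[200:340,130:320],None,fx=4,fy=4,interpolation=cv2.INTER_CUBIC))
im,d=grab_frame("wrist");cv2.imwrite("pics/w6.png",im)
E
python3 g.py .0661 .001 .24
```

```text
t 10.7 now th 0.2435 Xf 0.0654 zf 0.0006 dy 0.0001 w 0.0399 Fu -13.71 Fw 2.32 Fz 3.09 M [ 2.02  3.52 -0.23]
rot [ 0.0007 -0.0038 -0.0004] shift [ 0.0005 -0.0002  0.0002]
t 10.8 now th 0.2436 Xf 0.0654 zf 0.0006 dy 0.0001 w 0.0396 Fu -12.16 Fw 3.37 Fz 3.80 M [ 2.   3.5 -0.2]
rot [ 0.0007 -0.0039 -0.0004] shift [ 0.0005 -0.0002  0.0002]
```

View pics/s6.png

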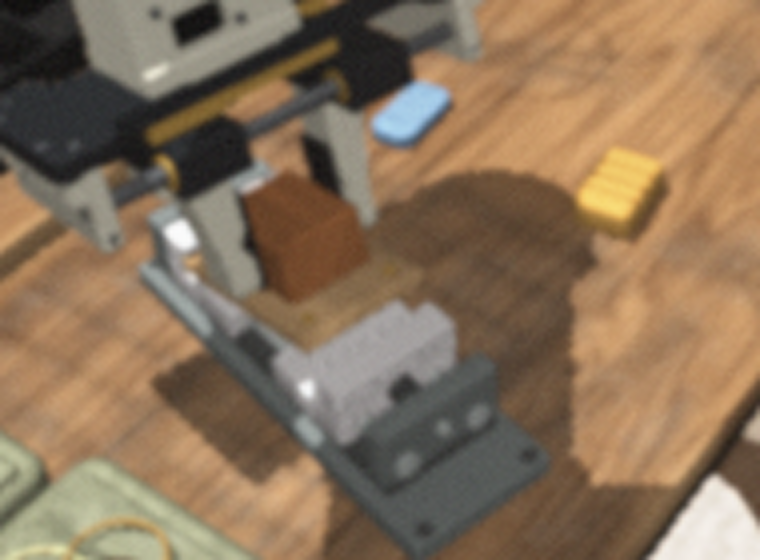

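View pics/w6.png

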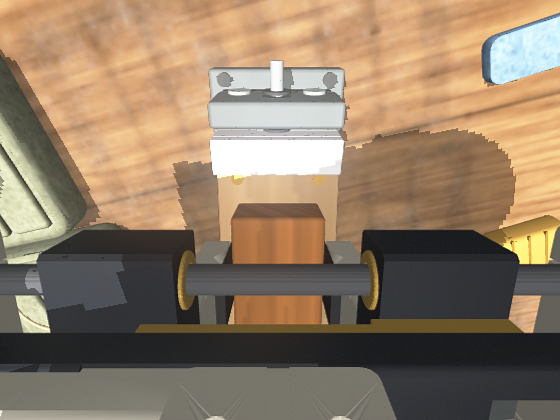

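The tilted board holds the far jaw about 12 mm back with no slip, and the near end is just clear inside the near lip. I'll lower the near end, keeping the push.

{"method": "play_rows", "body": {
  "targets": [
    [-0.0085,-0.033,0,0.0018,-0.0005,-0.0013,0],
    [-0.0085,-0.033,0,0.0018,-0.0005,-0.0013,0]
  ]
}}

```text
t: 11.05
eef_pos: [0.5022, 0.2486, 0.063]
ee_rot: [3.139, 0.182, -0.253]
force: [-11.8, 7.5, 5.1]
width: 0.0394
```

```bash
python3 g.py .0665 .001 .18
```

```text
t 11.05 now th 0.1816 Xf 0.0671 zf 0.0003 dy 0.0000 w 0.0394 Fu -13.28 Fw 4.35 Fz 5.09 M [ 2.24  4.05 -0.1 ]
rot [ 0.0022 -0.0022  0.0007] shift [-0.0006  0.0001  0.0006]
```

{"method": "play_rows", "body": {
  "targets": [
    [-0.0075,-0.033,0,0.0014,-0.0004,-0.001,0],
    [-0.0085,-0.033,0,0.0014,-0.0004,-0.001,0]
  ]
}}

```text
t: 11.3
eef_pos: [0.5007, 0.249, 0.0602]
ee_rot: [3.139, 0.119, -0.254]
force: [-11.7, 6.8, 0.2]
width: 0.0397
```

```bash
python3 g.py .067 .001 .12
```

```text
t 11.3 now th 0.1187 Xf 0.0673 zf 0.0004 dy 0.0000 w 0.0397 Fu -12.98 Fw 3.66 Fz 0.16 M [2.46 4.03 0.02]
rot [0.0026 0.0006 0.0013] shift [-0.0003  0.      0.0006]
```

{"method": "play_rows", "body": {
  "targets": [
    [-0.0065,-0.033,0.001,0.0016,-0.0004,-0.0012,0],
    [-0.0075,-0.033,0,0.0016,-0.0004,-0.0012,0]
  ]
}}

```text
t: 11.55
eef_pos: [0.4998, 0.2492, 0.0569]
ee_rot: [3.141, 0.055, -0.253]
force: [-12.6, 5.4, 1.5]
width: 0.0397
```

```bash
python3 g.py .0675 .001 .06
```

```text
t 11.55 now th 0.0554 Xf 0.0681 zf 0.0002 dy 0.0000 w 0.0397 Fu -13.52 Fw 2.10 Fz 1.50 M [2.16 4.36 0.05]
rot [0.0016 0.0043 0.0006] shift [-0.0005  0.0001  0.001 ]
```

{"method": "play_rows", "body": {
  "targets": [
    [-0.006,-0.03,0,0.0016,-0.0004,-0.001,0],
    [-0.006,-0.028,0,0.0016,-0.0004,-0.001,0]
  ]
}}

```text
t: 11.8
eef_pos: [0.4995, 0.2492, 0.0541]
ee_rot: [-3.14, -0.001, -0.253]
force: [-12.7, 6.8, 2.9]
width: 0.04
```

```bash
python3 g.py .0681 .0005 .0
```

```text
t 11.8 now th -0.0006 Xf 0.0691 zf 0.0002 dy -0.0000 w 0.0400 Fu -14.02 Fw 3.40 Fz 2.90 M [2.18 4.75 0.09]
rot [-0.0013  0.001   0.0006] shift [-0.0009  0.0002  0.0004]
```

{"method": "play_rows", "body": {
  "targets": [
    [0,0,0,0.001,0,0,0],
    [0,0,0,0.0005,0,0,0]
  ]
}}

```text
t: 12.05
eef_pos: [0.4976, 0.2497, 0.0541]
ee_rot: [-3.142, 0.003, -0.251]
force: [-10.9, 4.1, 4.8]
width: 0.0396
```

```bash
python3 g.py .0585 .0003 .0;python3 - <<'E'
from h import *
im,d=grab_frame("side");cv2.imwrite("pics/s7.png",cv2.resize(im[200:340,130:320],None,fx=4,fy=4,interpolation=cv2.INTER_CUBIC))
E
```

```text
t 12.05 now th 0.0026 Xf 0.0671 zf -0.0000 dy 0.0000 w 0.0396 Fu -11.53 Fw 1.24 Fz 4.78 M [ 1.52  4.02 -0.04]
rot [-0.0007 -0.0025 -0.0005] shift [-0.0084  0.0021  0.0002]
```

View pics/s7.png

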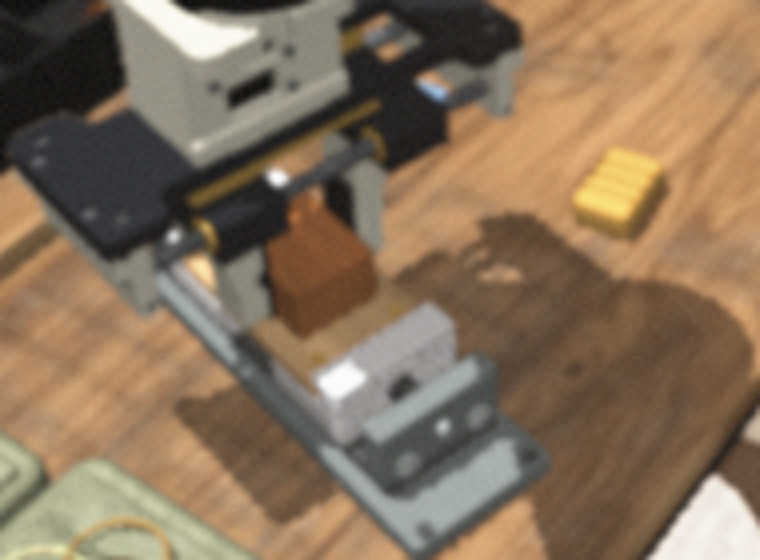

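The board lies flat between the jaws with its near end inside the near lip. Easing back.

{"method": "play_rows", "body": {
  "targets": [
    [0,-0.002,0,0,0,0.0002,0],
    [0,0,0,0,0,0.0001,0],
    [0,0,0,-0.0005,0.0001,0,0]
  ]
}}

```text
t: 12.48
eef_pos: [0.494, 0.2506, 0.0543]
ee_rot: [3.142, 0.005, -0.252]
force: [-7.9, 3.5, 2.8]
width: 0.0398
```

```bash
python3 g.py .0585 .0003 .0
```

```text
t 12.475 now th 0.0048 Xf 0.0633 zf 0.0000 dy -0.0000 w 0.0398 Fu -8.48 Fw 1.43 Fz 2.79 M [1.25 2.96 0.01]
rot [-0.0011 -0.0047 -0.0002] shift [-0.0048  0.0012  0.    ]
```

{"method": "play_rows", "body": {
  "targets": [
    [-0.001,-0.006,0,-0.0005,0.0001,0.0002,0],
    [0,-0.002,0,-0.0005,0.0001,0.0001,0],
    [0,-0.001,0,-0.0003,0.0001,0,0]
  ]
}}

```text
t: 12.85
eef_pos: [0.491, 0.2515, 0.0541]
ee_rot: [-3.141, -0.002, -0.252]
force: [-3.0, 0.7, 1.5]
width: 0.0393
```

```bash
python3 g.py .0585 .0003 .0
```

```text
t 12.85 now th -0.0021 Xf 0.0604 zf 0.0002 dy 0.0001 w 0.0393 Fu -3.08 Fw -0.05 Fz 1.47 M [0.28 1.46 0.04]
rot [-0.0003  0.0022 -0.0002] shift [-0.0018  0.0004  0.0002]
```

{"method": "play_rows", "body": {
  "targets": [
    [0,0.002,0,-0.001,0.0002,0,0],
    [0,0,0,-0.0005,0.0001,0,0],
    [0,0,0,0,0,0,0]
  ]
}}

```text
t: 13.22
eef_pos: [0.49, 0.2517, 0.0541]
ee_rot: [-3.141, -0.001, -0.252]
force: [-1.4, 1.3, -1.2]
width: 0.0396
```

```bash
python3 g.py .0585 .0003 .0
```

```text
t 13.225 now th -0.0006 Xf 0.0593 zf 0.0002 dy 0.0000 w 0.0396 Fu -1.63 Fw 0.88 Fz -1.23 M [ 0.26  0.88 -0.02]
rot [-0.0003  0.0007 -0.0002] shift [-0.0008  0.0002  0.0002]
```

{"method": "play_rows", "body": {
  "targets": [
    [0,0,0,-0.0006,0.0001,0,0],
    [0,0,0,0,0,0,0],
    [0,0,0,0,0,0,0.6],
    [0,0,0,0,0,0,0.7],
    [0,0,0,0,0,0,0.8],
    [0,0,0,0,0,0,0.8],
    [0,0,0,0,0,0,0.8]
  ],
  "grip_force": 10
}}

```text
t: 14.1
eef_pos: [0.4912, 0.2524, 0.0551]
ee_rot: [-3.139, -0.003, -0.251]
force: [0.5, 0.0, 0.3]
width: 0.07
```

```bash
python3 g.py .0585 .0003 .0;python3 - <<'E'
from h import *
im,d=grab_frame("side");cv2.imwrite("pics/s8.png",cv2.resize(im[200:340,130:320],None,fx=4,fy=4,interpolation=cv2.INTER_CUBIC))
E
```

```text
t 14.1 now th -0.0031 Xf 0.0603 zf 0.0012 dy 0.0010 w 0.0700 Fu 0.45 Fw 0.12 Fz 0.32 M [-0.02  0.02  0.02]
rot [-0.0017  0.0036 -0.0007] shift [-0.002  -0.0005 -0.0008]
```

View pics/s8.png

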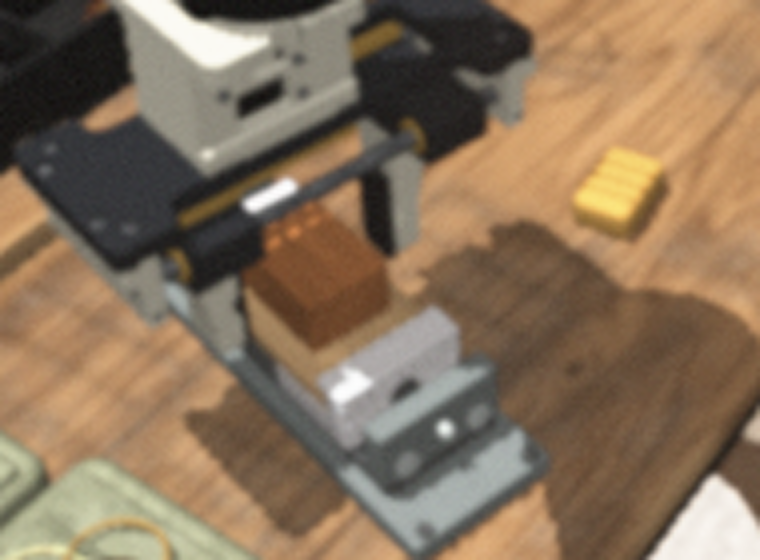

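The fingers are clear of the block and the near end sits under the near lip. Retracting upwards.

{"method": "play_rows", "body": {
  "targets": [
    [0,0,0,0,0,0.02,0.8],
    [0,0,0,0,0,0.03,0.8],
    [0,0,0,0,0,0.04,0.8],
    [0,0,0,-0.01,0,0.05,0.8],
    [0,0,0,-0.02,0,0.05,0.8],
    [0,0,0,-0.02,0,0.04,0.8],
    [0,0,0,0,0,0,0.8],
    [0,0,0,0,0,0,0.8]
  ]
}}

```text
t: 15.15
eef_pos: [0.4382, 0.2506, 0.2915]
ee_rot: [-3.14, -0.002, -0.252]
force: [-0.1, -0.5, 0.5]
width: 0.0701
```

```bash
python3 - <<'E'
from h import *
import pickle
s=get_state();im,d=grab_frame("wrist");cv2.imwrite("pics/w9.png",im);pickle.dump(s,open("pics/w9.pkl","wb"));np.save("pics/w9.npy",d)
cv2.imwrite("pics/w9c.png",cv2.resize(im[20:260,180:380],None,fx=2.5,fy=2.5,interpolation=cv2.INTER_CUBIC))
a,d=grab_frame("side");np.save("pics/s9.npy",d);cv2.imwrite("pics/s9.png",cv2.resize(a[170:340,130:340],None,fx=3.5,fy=3.5,interpolation=cv2.INTER_CUBIC));print(s['t'],s['eef_pos'],s['ee_rot'])
E
```

```text
15.15 [0.43816848 0.25056151 0.29148516] [-3.14036344e+00 -1.71607354e-03 -2.51825071e-01]
```

View pics/w9c.png

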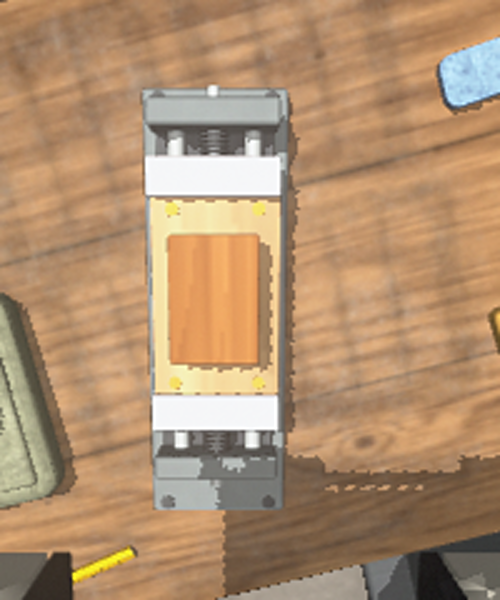

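View pics/s9.png

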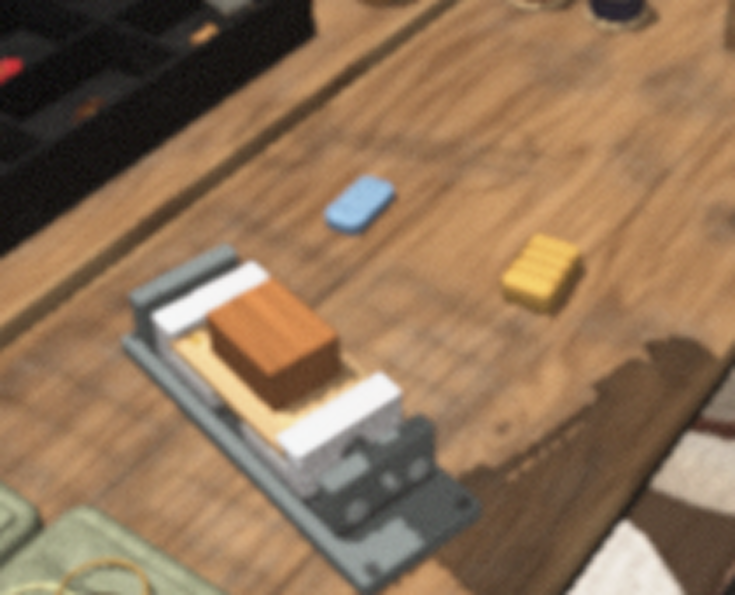

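The board is under both lips, aligned and block up. A quick numeric check of centre, yaw, height and level follows.

```bash
python3 - <<'E'
from h import *
import pickle
s=pickle.load(open("pics/w9.pkl","rb"));yaw=-.252
u=np.array([np.cos(yaw),np.sin(yaw)]);w=np.array([-u[1],u[0]])
f=lambda p,z:np.array([onz("wrist",180+(x+.5)/2.5-.5,20+(y+.5)/2.5-.5,z,s) for x,y in p])
for n,p,z in(("block",[(168,233),(259,233),(259,366),(169,364)],.068),("bed",[(143,89),(288,89),(284,508),(154,508)],.012)):
    P=f(p,z)[:,:2]-[.481,.254];a=P[0]+P[1]-P[2]-P[3]
    print(n,(P@u).round(4),(P@w).round(4),(P.mean(0)@u).round(4),(P.mean(0)@w).round(4),"yaw rel",np.arctan2(a[1],a[0])-yaw)
C=cloud("wrist",np.load("pics/w9.npy"),s)
Q=C[116:163,250:282].reshape(-1,3);A=np.c_[Q[:,:2]-Q[:,:2].mean(0),np.ones(len(Q))];print("block top plane",np.linalg.lstsq(A,Q[:,2],rcond=None)[0])
L=C[84:96,240:290].reshape(-1,3);print("far lip z",np.median(L[:,2]));L=C[180:190,243:290].reshape(-1,3);print("near lip z",np.median(L[:,2]))
E
```

```text
block [ 0.036   0.036  -0.0211 -0.0203] [ 0.0186 -0.0205 -0.0208  0.0195] 0.0077 -0.0008 yaw rel -0.005293558001202847
bed [ 0.1034  0.1034 -0.1044 -0.1044] [ 0.034  -0.0349 -0.0355  0.0344] -0.0005 -0.0005 yaw rel 0.00031052828529209986
block top plane [ 0.06396901 -0.21214359  0.0698746 ]
far lip z 0.049331230863412956
near lip z 0.04935351520226758
```

```bash
python3 - <<'E'
from h import *
import pickle
s=pickle.load(open("pics/w9.pkl","rb"));C=cloud("wrist",np.load("pics/w9.npy"),s)
for r in(118,130,140,150,160): print(r,[round(float(C[r,c,2]),4) for c in range(244,290,4)])
Q=C[118:160,252:276].reshape(-1,3)
for _ in range(4):
    m=Q.mean(0);A=np.c_[Q[:,:2]-m[:2],np.ones(len(Q))];b=np.linalg.lstsq(A,Q[:,2],rcond=None)[0];r=abs(Q[:,2]-A@b);Q=Q[r<=max(.002,2*np.median(r))]
print(b,len(Q))
for rows in((100,106),(172,176)): print("ply",rows,np.median(C[rows[0]:rows[1],250:280,2]))
E
```

```text
118 [0.0387, 0.0672, 0.0684, 0.0671, 0.0689, 0.0678, 0.0694, 0.0678, 0.0673, 0.0687, 0.0396, 0.0385]
130 [0.0412, 0.0678, 0.0672, 0.0687, 0.0678, 0.0686, 0.0688, 0.0678, 0.0688, 0.0688, 0.0411, 0.0405]
140 [0.0408, 0.0682, 0.0689, 0.0688, 0.0676, 0.0677, 0.0701, 0.0695, 0.0691, 0.0686, 0.0396, 0.0392]
150 [0.04, 0.0696, 0.0679, 0.0686, 0.0684, 0.0691, 0.0684, 0.0682, 0.0686, 0.0672, 0.0388, 0.0395]
160 [0.042, 0.0669, 0.0677, 0.0681, 0.0691, 0.0687, 0.0679, 0.0672, 0.0668, 0.068, 0.0395, 0.0406]
[-0.00192857 -0.01690157  0.06842133] 828
ply (100, 106) 0.040292277040252816
ply (172, 176) 0.04052292894212753
```

Block top is at 68.4 mm (68 expected), ply 40.3/40.5 mm at the two ends (40 expected). It is level and the centre is at x = +7.7, y = −0.8 mm. Handing in.

```bash
python3 -c "
from station import *
print(job_done())"
```

```text
the job is handed in; nothing more can be done
None
```

The board is loaded in the vice, block up and under both lips, and the job is handed in at about 15 s of the 58 s allowed. No verdict was reported.

**What I did:**
- I gripped the block across its 40 mm width and tilted the board 0.24 rad. I slid its far end under the far jaw's lip and felt first contact where the pictures had put it, with the head about 8 mm off the bed's middle.
- I pushed the jaw back about 12 to 13.5 mm. The 12.5 mm aim was passed by about 1 mm just as the board came level, with the push reading at most about 14 N.
- I then lowered the near end past its lip, eased back until the push had dropped to about 1.6 N, backed off a little more, let go and withdrew.

**Last checks (wrist camera):**

| Check | Measured | Needed |
|---|---|---|
| Ply top height, both ends | 40.3 and 40.5 mm | 40 mm if fully seated |
| Block top height | 68.4 mm | 68 mm if fully seated |
| Level | within about 0.017 rad (fit is noisy) | 0.03 rad |
| Line with the vice | about 0.005 rad off | 0.06 rad |
| Position along x | +7.7 mm | within 15 mm |
| Position along y | −0.8 mm | within 8 mm |

- **A check that disagreed:** my first fit of the block's top plane gave a false slope of 0.21. I took this to be stray depth readings and refitted with outliers dropped, which gave the level figure above.
- **Not measured:** I did not measure the bystanders afterwards. The chalk and wax block looked unmoved in the side view, and the arm stayed clear of the tin and spools.

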